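# Check a welding helmet's auto-darkening filter in the lamp beam

### The job

Before class, check the welding filter that is due (yellow sticker on its top edge): first switch the lamp on with the toggle on its driver box, then take that filter out of the tray by its two narrow ribbed side edges only, never touching its front or rear face with the fingers. Hold it upright and square across the light path, midway between lamp and receiver, with its window centred on the light axis and its sensor side towards the lamp, without striking the light bench, and finish while still holding it there, at rest in the air. Leave the other two filters, the brush and the magnet where they are.

Things in the scene. Friction and masses are not known exactly. Their poses are not given: they have to be found in the camera images.
- due: the due filter: auto-darkening welding filter with yellow sticker on its top edge, upright in a tray slot; 10 mm thick (x), 51 mm wide (y), 108 mm tall (z), 0.1 kg. Origin: centre of its underside. Sensor side looks along its -x: blue-green window, above it a solar cell between two red sensors; rear (+x): dark green window, grey round cap. Grip edges: narrow ribbed sides at y = -25.5, +25.5 mm
- due_window (a point): centre of the due filter's window, inside its thickness, 45 mm above its underside (63 mm below its top); window 37 mm wide, 66 mm tall. The faces that fingers must not touch reach to 5 mm from every edge, on both sides, and stand 0.5 mm proud of the black frame, which is 9 mm thick
- spare_a: another filter, the same in size and shape but without a sticker, standing in the tray the same way round; to be left alone. Origin: centre of its underside
- spare_b: the third filter, like spare_a; to be left alone. Origin: centre of its underside
- tray: fixed grey block, 160 mm (x) by 90 mm (y) by 40 mm high, with three upright slots at x = -50, 0, +50 mm, 30 mm deep: the filters stand 10 mm above the table, 78 mm out of the block, 1 mm play on each side. Which slot holds which filter varies; all have their sensor side to the tray's -x. Origin: centre of its underside
- bench: fixed light bench: rail 420 mm long along x, on it the lamp head (finned cylinder, 56 mm diameter, x = -190 to -70 mm) and receiver head (blue cylinder, 44 mm diameter, x = +70 to +140 mm), both level, axis 160 mm above the table, lamp top at 188 mm; under the gap nothing is higher than 50 mm. Origin: on the table under the middle of the light path; x points from lamp to receiver, z up
- light_mid (a point): middle of the light path: on the light axis, midway between lamp lens and receiver mouth, 160 mm above the table; its axes are those of bench (x along the light). The light beam is about 20 mm thick
- lamp_lens (a point): centre of the lamp's lens, at the mouth of the lamp head, 70 mm before light_mid
- receiver_mouth (a point): centre of the receiver's mouth, 70 mm beyond light_mid. In front of the receiver, centre 130 mm to the bench's -y, lies its black meter, 75 x 110 x 32 mm high
- lamp_switch (a joint): angle of the lamp's toggle on top of the driver box, rad: 0 = off, leaning 0.4 rad towards the bench's -y; 0.8 = on, leaning 0.4 rad towards the bench's +y (end stops at both). It stays where it is left and moves at about 1.5 N at the tip
- switch_tip (a point): centre of the red ball (12 mm in diameter) at the tip of the toggle, a steel bar 8 mm thick; it moves with the toggle, 38 mm from the pivot
- switch_pivot (a point): pivot of the toggle, 68 mm above the table, its axis along the bench's x; its axes are those of bench. It sits in the middle of the top (65 mm high) of the blue driver box, 90 mm (x) by 100 mm (y), that stands in front of the lamp head, centre 145 mm to the bench's -y from the light axis
- brush: a hand brush lying on the table beside the tray, a bystander. Origin: centre of its underside
- magnet: red arrow-shaped welding magnet, 95 x 70 x 16 mm, lying flat on the table, a bystander. Origin: centre of its underside

How it is judged:
By the outcome, as a careful person would: the job done as asked, in the order asked, and still so for the second after the job is handed in, while the arm keeps its last pose, push and grip.
It also fails if it takes over 54 s, if anything falls off the work surface, if the arm or the gripper's body presses on something with over 40 N, if the wrist force passes 120 N, or if a joint passes its speed limit or range.

### The arm

A 6-joint arm with a two-finger parallel gripper is mounted at the origin on the work surface. World frame = base frame: x ahead of the robot, y to its left, z up, the work surface at z = 0. Lengths are in m, angles in degrees, forces in N, time in s.
With the tool pointing down it reaches from about 0.25 to 0.725 m from the base axis. Payload 9.7 kg.
Tool frame: the origin (TCP) lies midway between the tips of the shut fingers; the grasp point (between the pads) lies 19 mm behind it; x points along the fingers, y is the direction in which the jaws open and shut, and the axes are right-handed (so a half turn about x gives the same grasp; the last joint's range is limited). The gripper opens to 85 mm and grips with 20 to 120 N. Pads are 22 mm wide; open, the fingers measure 114 mm over their backs; the gripper's body (76 mm by 85 mm) begins 54 mm behind the grasp point. The pads swing forward as they close: fully open they stand 13 mm farther back than shut.
Start: joints at [75.974, 4.979, 10.078, 95.1, 0, 90], TCP at [0.133, 0.534, 0.231] pointing down, gripper open.
Joint ranges: [-179.16, 179.16], [-48.56, 103.87], [-65.8, 70.77], [-126.05, 130.52], [-82.76, 87.17], [-180, 180]. Speed limits (degrees/s): [127.2, 127.2, 147.25, 180, 180, 180].

### API

Orientations are given as [roll, pitch, yaw] about the fixed x, y, z axes, in that order (R = Rz(yaw) Ry(pitch) Rx(roll)).
In Python, from workcell import bot, cams gives the robot as it stands.
- The arm moves only by the tool apply_moves, never from a script. Its argument "commands" is a list of rows, each a list of 5 numbers: the shift along the tool's x, y, z in m, then the turn about the tool's x in rad, then the opening, from -1 (shut) to 1 (fully open). In form: [[tx, ty, tz, roll, hand], ...]. A call has 1 to 12 rows; each row is the pose to reach, as a shift and turn from the pose measured when the call began, along the tool's axes at that moment; what a row does not reach only later rows make up. A row lasts 1/10 s, in which the tool goes at most 50 mm and 8.59 degrees, less where a joint would pass 70% of its speed; a pose out of reach is approached as far as the arm can. A call with a gripper value outside its range is refused whole. The fingers move at their own pace and stop on an object; "newtons" is the grip in N (left out, the last holds). Time passes only in rows, so rows that repeat a pose let the fingers close. It gives the time, the measured TCP pose, the force and the opening at its end, in the units of the state.
- bot.get_obs(): the state, without advancing time (a new reading comes with each control period).
- cams.camera(name): name is "scene" or "top" or "wrist"; returns a dict with "frame" (420x560x3 uint8, blue, green, red), "depth" (420x560 float32, m along the optical axis (not along the pixel's ray), 0 where there is no reading), "camera_matrix" (3x3 intrinsics, pixels), "R" (3x3) and "t" (3): a world point X has camera coordinates R X + t; the wrist camera has in their place "mount" (4x4, takes a point from camera to tool coordinates, whose origin is the TCP and whose axes are the tool frame's). Camera axes: x right, y down, z forward; pixel columns grow to the right and rows downward; lengths in m; the calibration is good to about 2 mm. A picture is of the moment at which its call begins: read the wrist's pose just before it.
- bot.job_done(): hands the job in, once; it reports no verdict.
Trained networks look in the newest picture that a camera, given by its name, has taken for a name from the list of things; names that differ only in an ending like _2 or _b are one class to them, and where a whole thing is asked for, a point or a joint stands for the part that bears it (a point fixed in the world has none). Each returns a list of dicts, best first, with "confidence" (0 to 1); they miss things now and then, are a little off and sometimes report something else, mostly with a low value. They report only what shows in the picture. A call takes as long as a camera call.
- cams.spot_in(name, camera): "rect" ([left, top, right, bottom] in pixels, round what is visible of it).
The state is a dict: "time": time; "q": joint angles; "qd": joint speeds; "joint_efforts": joint torques, N m; "ee_pos": TCP position; "tcp_rot": TCP orientation; "wrist_force": force on the tool from outside, world axes, zero at the start; "torque": the same for the moment, N m; "opening": finger opening in m.
Only numpy, scipy, OpenCV 4.12 (cv2) and the standard library are available. Lean on these libraries where they do the work, as an engineer would, in place of code of your own. Each camera call takes 0.05 s, during which the arm holds its last target. There are 200 camera calls.

## Working session

There is one attempt and no reset: what is moved stays moved. The work goes in short steps, Python scripts to look and compute and a tool call to move; the robot and the scene stay as the last step left them, time stands still between calls to the robot, and variables do not carry over. Pictures are saved under pics/ and viewed, about 8 in all and at most 12, crops included, and the job is handed in when it is done.

Besides the shell and the picture viewer there is one more tool, called after "Emit:" by a JSON object that holds its "name" and its "arguments". apply_moves: Moves the arm, as the interface text tells. Its arguments: {"type":"object","properties":{"commands":{"type":"array"},"newtons":{"type":"number"}},"required":["commands"]}

```bash
mkdir -p pics; ls; python3 - <<'E'
from workcell import bot,cams
import cv2,numpy as np
o=bot.get_obs(); print(o)
ims=[]
for c in ["scene","top"]:
    d=cams.camera(c); cv2.imwrite(f"pics/{c}0.png",d["frame"]); np.savez(f"{c}0.npz",**d)
    print(c,d["camera_matrix"].tolist(),d["R"].tolist(),d["t"].tolist())
    for n in ["due","tray","bench","lamp_switch","brush","magnet","spare_a","switch_tip"]:
        print(n,[( [int(v) for v in r["rect"]],round(r["confidence"],2)) for r in cams.spot_in(n,c)][:4])
E
```

```text
pics
{'time': 0.0, 'q': array([7.59758176e+01, 5.01038018e+00, 1.00334014e+01, 9.51001872e+01,
       3.36672646e-06, 9.00013899e+01]), 'qd': array([ 0.01566887,  0.00879851, -0.08084157,  0.01083751,  0.03288646,
       -0.01420524]), 'joint_efforts': array([ 6.12775129e-04, -5.20386565e+01,  4.64801466e+01,  1.64480740e-02,
       -2.05864637e-05,  2.18917705e-06]), 'ee_pos': array([0.13322375, 0.53337224, 0.23058056]), 'tcp_rot': array([ -90.00110989,   89.92283402, -104.02668219]), 'wrist_force': array([-0.31523438,  0.3006897 ,  0.08819733]), 'torque': array([ 0.01355484, -0.03659513, -0.00297014]), 'opening': 0.08527562743118014}
scene [[478.4521720016523, 0.0, 277.820563608256], [0.0, 478.4521720016523, 212.62176597433998], [0.0, 0.0, 1.0]] [[-0.6932060340197589, 0.7207281654743359, 0.004038055298689534], [0.5724547958051225, 0.5539814796541697, -0.6044832726882461], [-0.43790512803381565, -0.41671984797004247, -0.796607599229076]] [0.3025436142296641, -0.3197937823450646, 1.4900726666934851]
due [([310, 218, 330, 252], 0.83), ([296, 232, 318, 269], 0.53)]
tray [([277, 231, 35
[... 359 characters left out ...]
164], 0.44)]
top [[439.38555528520453, 0.0, 283.9184653083535], [0.0, 439.38555528520453, 208.3901852419065], [0.0, 0.0, 1.0]] [[-0.019313334430175258, -0.9997486095618763, -0.011389152395289256], [-0.9897911620296257, 0.020727363248295043, -0.14101004212755985], [0.14121066065007692, 0.00854950828224317, -0.9899426524940225]] [0.12368771439507803, 0.5860826130823993, 1.204311680875338]
due [([237, 232, 259, 236], 0.42)]
tray [([228, 205, 266, 262], 0.75)]
bench [([237, 228, 257, 236], 0.29)]
lamp_switch []
brush [([119, 223, 179, 267], 0.79)]
magnet [([285, 170, 314, 198], 0.95), ([238, 226, 257, 233], 0.53)]
spare_a [([235, 250, 259, 249], 0.52), ([234, 211, 260, 218], 0.41)]
switch_tip []
```

```bash
python3 - <<'E'
import cv2
a=cv2.imread("pics/scene0.png")[90:370,100:460]; cv2.imwrite("pics/s1.png",cv2.resize(a,None,fx=2.1,fy=2.1,interpolation=cv2.INTER_CUBIC))
cv2.imwrite("pics/t1.png",cv2.resize(cv2.imread("pics/top0.png"),None,fx=1.42,fy=1.42))
E
```

```text
(no output)
```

View pics/s1.png

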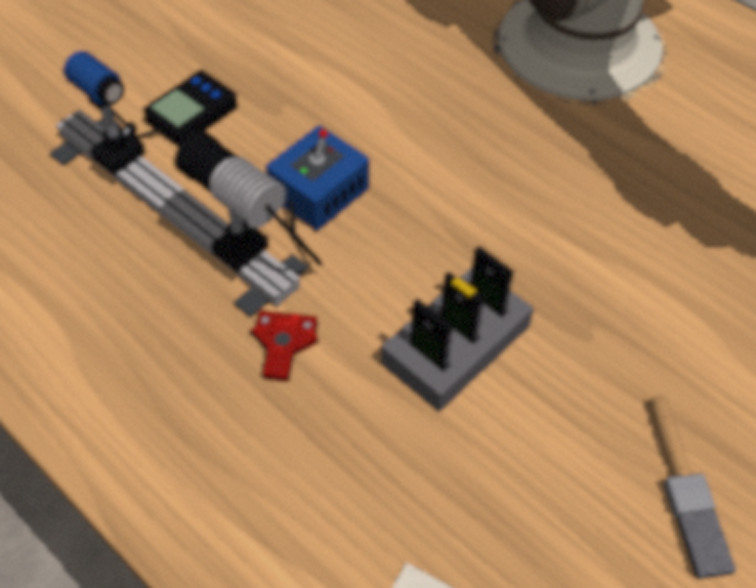

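View pics/t1.png

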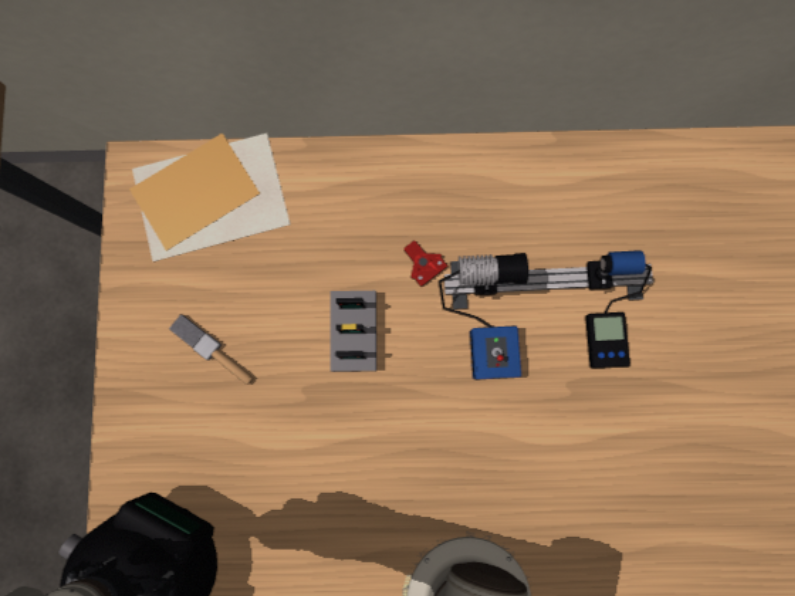

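Scene view: the middle slot (pixel ~(460,300) in the crop) holds the stickered filter. The lamp is finned and lies to the left (+y), with the blue receiver towards -y, and the switch box is robot-side of the lamp. The top view confirms this layout. Next I measure.

```bash
cat > h.py <<'E'
import numpy as np,cv2
def world(d,R=None,t=None):
    K=d["camera_matrix"];z=d["depth"];v,u=np.mgrid[:z.shape[0],:z.shape[1]]
    P=np.stack([(u-K[0,2])/K[0,0]*z,(v-K[1,2])/K[1,1]*z,z],-1)
    if R is None: R,t=d["R"],d["t"]
    W=(P-t)@R; W[z==0]=np.nan
    return W
def fit(W,m):
    p=W[m][:,:2].astype(np.float32); r=cv2.minAreaRect(p); return np.round(r[0],4),np.round(r[1],4),round(r[2],1),len(p),np.round(np.median(W[m][:,2]),4)
E
python3 - <<'E'
from h import *
for c in ["top","scene"]:
    d=dict(np.load(f"{c}0.npz")); W=world(d); f=d["frame"]; hsv=cv2.cvtColor(f,cv2.COLOR_BGR2HSV); H,S,V=hsv[...,0],hsv[...,1],hsv[...,2]; X,Y,Z=W[...,0],W[...,1],W[...,2]
    ok=(X>.2)&(X<.8)&(Y>-.5)&(Y<.4)
    def go(n,m):
        m=m&ok
        k,l,s,_=cv2.connectedComponentsWithStats(m.astype(np.uint8))
        for i in np.argsort(-s[1:,4])[:2]+1:
            if s[i,4]>3: print(c,n,s[i,:4],*fit(W,l==i))
    blue=(H>100)&(H<130)&(S>120)
    go("bluebox",blue&(abs(Z-.065)<.008))
    go("receiver",blue&(Z>.12))
    go("traytop",(S<60)&(abs(Z-.04)<.008)&(Y>.0))
    go("yellow",(H>20)&(H<32)&(S>170)&(Z>.08))
    go("filters",(Z>.1)&(Y>.05))
    go("lamp",(Z>.15)&(Y<.05))
    go("red",((H<6)|(H>174))&(S>150)&(Z>.07))
E
```

```text
top bluebox [332 230  35  37] [ 0.4727 -0.0644] [0.0979 0.0897] 1.5 844 0.0645
top receiver [428 177  27  17] [ 0.6235 -0.2949] [0.0397 0.0681] 1.5 370 0.1781
top traytop [233 205  31  57] [0.5222 0.215 ] [0.0859 0.1595] 89.3 1359 0.0395
top yellow [242 229   8   3] [0.5221 0.2139] [0.0188 0.0058] 88.6 24 0.1177
top filters [236 228  20   5] [0.5226 0.2146] [0.0106 0.0499] 0.4 89 0.1168
top filters [236 247  20   5] [0.4724 0.215 ] [0.0496 0.0103] 88.7 85 0.1168
top lamp [318 178  54  24] [ 0.6167 -0.0445] [0.0562 0.1324] 1.3 997 0.1803
top lamp [422 176  37  18] [ 0.6236 -0.2946] [0.0428 0.0932] 1.1 493 0.1762
top red [350 250   4   4] [ 0.4602 -0.0652] [0.0084 0.0083] 4.3 13 0.108
scene bluebox [228 152  47  36] [ 0.4775 -0.059 ] [0.0988 0.0863] 2.4 652 0.0644
scene receiver [132 116  23  24] [ 0.6321 -0.2813] [0.036  0.0634] 7.4 283 0.1772
scene traytop [282 229  71  51] [0.5259 0.2177] [0.0908 0.1613] 89.6 1150 0.0398
scene traytop [304 231   7  10] [0.5242 0.1808] [0.0278 0.0133] 46.3 27 0.0403
scene yellow [313 222  14  11] [0.5264 0.2167] [0.0323 0.0109] 87.7 73 0.1172
scene filters [311 219  19  19] [0.5265 0.2175] [0.0512 0.0115] 89.5 168 0.1155
scene filters [325 207  20  19] [0.4764 0.2174] [0.0136 0.0524] 0.7 166 0.1142
scene lamp [182 152  54  45] [ 0.6207 -0.0426] [0.0563 0.1375] 3.1 1209 0.1792
scene lamp [130 114  29  25] [ 0.6291 -0.2833] [0.0449 0.0765] 11.0 467 0.1743
scene red [253 152   2   3] [ 0.4646 -0.06  ] [0.0053 0.0028] 46.2 6 0.1084
```

```bash
cat >> h.py <<'E'
from scipy.spatial.transform import Rotation as Ro
def tool(o): return Ro.from_euler("xyz",o["tcp_rot"],degrees=True).as_matrix()
def to(o,p): return np.round(tool(o).T@(np.array(p)-o["ee_pos"]),4)
def wcam(cams,bot,name=None):
    o=bot.get_obs(); d=cams.camera("wrist"); M=d["mount"]; R=tool(o)
    Rc=R@M[:3,:3]; tc=R@M[:3,3]+o["ee_pos"]   # cam->world
    d["R"]=Rc.T; d["t"]=-Rc.T@tc
    if name: np.savez(name+".npz",**d); cv2.imwrite(f"pics/{name}.png",d["frame"])
    return o,d,world(d)
E
python3 - <<'E'
from h import *
from workcell import bot,cams
o=bot.get_obs(); print(tool(o).round(3)); print(to(o,[.40,.16,.26]),to(o,[.43,-.06,.24]))
d=cams.camera("wrist");print(d["mount"].round(3),d["camera_matrix"])
E
```

```text
[[-0.     0.242  0.97 ]
 [-0.     0.97  -0.242]
 [-1.    -0.    -0.   ]]
[-0.0287 -0.2978  0.3493] [-0.0087 -0.504   0.4317]
[[ 0.002 -0.319  0.948 -0.141]
 [ 1.     0.001 -0.002  0.001]
 [-0.     0.948  0.319 -0.082]
 [ 0.     0.     0.     1.   ]] [[310.80368144   0.         279.49430369]
 [  0.         310.80368144 210.37035299]
 [  0.           0.           1.        ]]
```

Emit:
{"name": "apply_moves", "arguments": {"commands": [[-0.03,-0.15,0.17,-0.12,-1],[-0.03,-0.3,0.35,-0.245,-1],[-0.03,-0.3,0.35,-0.245,-1],[-0.03,-0.3,0.35,-0.245,-1],[-0.03,-0.3,0.35,-0.245,-1],[-0.03,-0.3,0.35,-0.245,-1],[-0.03,-0.3,0.35,-0.245,-1],[-0.03,-0.3,0.35,-0.245,-1],[-0.03,-0.3,0.35,-0.245,-1],[-0.03,-0.3,0.35,-0.245,-1],[-0.03,-0.3,0.35,-0.245,-1],[-0.03,-0.3,0.35,-0.245,-1]]}}

```text
time: 2.15
ee_pos: [0.3998, 0.1581, 0.2613]
tcp_rot: [137.0, 90.0, 136.9]
wrist_force: [0.6, -0.4, 0.9]
opening: 0.0001
```

```bash
python3 - <<'E'
from h import *
from workcell import bot,cams
o,d,W=wcam(cams,bot,"w1"); print(o["ee_pos"],o["tcp_rot"],o["time"],o["q"].round(1))
print(to(o,[.43,-.06,.24]))
cv2.imwrite("pics/w1b.png",cv2.resize(d["frame"],None,fx=1.4,fy=1.4))
E
```

```text
[0.3998263  0.15814439 0.26125867] [136.95426324  89.97456252 136.94130646] 2.15 [ 21.6 -10.5  -1.4  99.1   0.   21.6]
[ 0.0212 -0.2181  0.0302]
```

View pics/w1b.png

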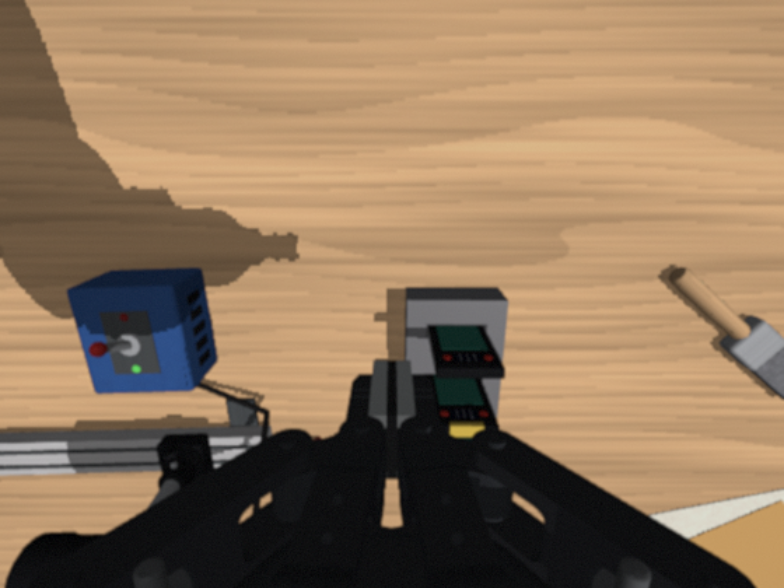

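The two red sensors (crop ~(445–490, 360–415)) are on the robot-facing side, so the sensor side is world -x. The yellow sticker is on the middle filter, and the toggle leans towards the robot (off).

```bash
cat > seg.py <<'E'
from h import *
def seg(c,d):
    W=world(d); f=d["frame"]; hsv=cv2.cvtColor(f,cv2.COLOR_BGR2HSV); H,S,V=hsv[...,0],hsv[...,1],hsv[...,2]; X,Y,Z=W[...,0],W[...,1],W[...,2]
    ok=(X>.2)&(X<.8)&(Y>-.5)&(Y<.4)
    def go(n,m,k=2):
        m=m&ok
        _,l,s,_=cv2.connectedComponentsWithStats(m.astype(np.uint8))
        for i in np.argsort(-s[1:,4])[:k]+1:
            if s[i,4]>3: print(c,n,s[i,:4],*fit(W,l==i))
    blue=(H>100)&(H<130)&(S>120)
    go("bluebox",blue&(abs(Z-.065)<.004),1)
    go("receiver",blue&(Z>.12),1)
    go("traytop",(S<60)&(abs(Z-.04)<.005)&(Y>.0),1)
    go("yellow",(H>20)&(H<32)&(S>150)&(Z>.08),1)
    go("filters",(abs(Z-.118)<.004)&(Y>.05)&(abs(X-.52)<.1),3)
    go("red",((H<6)|(H>174))&(S>150)&(Z>.07)&(Y<.05),1)
E
python3 -c "
from seg import *
seg('w1',dict(np.load('w1.npz')))"
```

```text
w1 bluebox [ 49 203  90  77] [ 0.4732 -0.0616] [0.0975 0.0886] 2.0 3803 0.0641
w1 receiver [ 38 382   4   2] [ 0.5954 -0.0951] [0.0017 0.0057] 32.5 5 0.1478
w1 traytop [290 213  73  56] [0.483 0.217] [0.0897 0.0768] 89.8 2141 0.0386
w1 yellow [320 300  27  13] [0.4607 0.1946] [0.1476 0.0273] 19.8 262 0.117
w1 filters [311 261  50  10] [0.475  0.2171] [0.0109 0.0509] 0.6 438 0.1165
w1 filters [317 302  40  10] [0.5249 0.2206] [0.0424 0.0108] 89.5 240 0.117
w1 red [ 65 245  11   9] [ 0.4607 -0.0614] [0.008 0.007] 2.1 76 0.1068
```

Emit:
{"name": "apply_moves", "arguments": {"commands": [[0.02,-0.218,0.02,0,-1],[0.02,-0.218,0.02,0,-1],[0.02,-0.218,0.02,0,-1],[0.02,-0.218,0.02,0,-1],[0.02,-0.218,0.02,0,-1],[0.02,-0.218,0.02,0,-1],[0.02,-0.218,0.02,0,-1]]}}

```text
time: 2.9
ee_pos: [0.4198, -0.0583, 0.2412]
tcp_rot: [121.9, 90.0, 122.0]
wrist_force: [-0.4, -0.3, 0.6]
opening: -0.0003
```

```bash
python3 - <<'E'
from seg import *
from workcell import bot,cams
o,d,W=wcam(cams,bot,"w2"); print(o["ee_pos"],o["tcp_rot"],o["time"],o["q"].round(1)); seg("w2",d)
cv2.imwrite("pics/w2b.png",cv2.resize(d["frame"],None,fx=1.4,fy=1.4))
E
```

```text
[ 0.41978861 -0.05828525  0.241192  ] [121.92520208  89.95534372 122.03585249] 2.9 [ -7.9 -11.9  -4.8  97.1   0.   -8. ]
w2 bluebox [232 191  82  83] [ 0.4745 -0.0636] [0.0992 0.0873] 1.9 3989 0.0637
w2 receiver [  0 391  56  29] [ 0.5235 -0.2148] [0.0286 0.3051] 44.7 760 0.1635
w2 traytop [452 203 103 117] [0.5252 0.2163] [0.0917 0.1609] 89.7 5152 0.0382
w2 yellow [537 295  23  12] [0.5241 0.215 ] [0.0095 0.0237] 2.9 226 0.1164
w2 filters [513 338  47  10] [0.574  0.2152] [0.0497 0.0109] 87.4 357 0.116
w2 filters [525 298  35  10] [0.5252 0.2078] [0.0107 0.0342] 1.0 306 0.1165
w2 filters [538 253  22  10] [0.4749 0.2002] [0.0197 0.009 ] 89.1 187 0.1161
w2 red [268 235  10  11] [ 0.4611 -0.0641] [0.0089 0.0087] 0.2 85 0.1072
```

View pics/w2b.png

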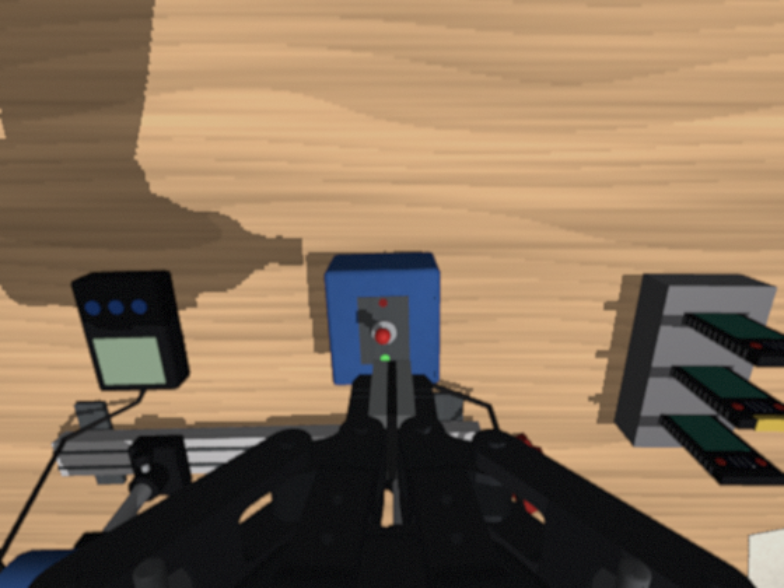

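Picture: the toggle ball sits at (382,335) on the blue box, its top face fitted at (0.4745,-0.063). Next I descend on the robot side of the toggle, then push towards +x.

Emit:
{"name": "apply_moves", "arguments": {"commands": [[0.05,-0.005,0.006,0,-1],[0.1,-0.005,0.006,0,-1],[0.149,-0.005,0.006,0,-1],[0.149,-0.005,0.006,0,-1],[0.149,-0.005,0.006,0,-1],[0.149,-0.005,0.006,0,-1]]}}

```text
time: 3.55
ee_pos: [0.4276, -0.0624, 0.0957]
tcp_rot: [-0.4, 89.8, -0.2]
wrist_force: [1.0, -0.8, -0.3]
opening: 0.0
```

Emit:
{"name": "apply_moves", "arguments": {"commands": [[0,0,0.01,0,-1],[0,0,0.018,0,-1],[0,0,0.024,0,-1],[0,0,0.03,0,-1],[0,0,0.035,0,-1],[0,0,0.039,0,-1],[0,0,0.042,0,-1],[0,0,0.042,0,-1],[0,0,0.042,0,-1]]}}

```text
time: 4.45
ee_pos: [0.4697, -0.0623, 0.0958]
tcp_rot: [-0.4, 89.7, -0.1]
wrist_force: [-0.6, -0.9, -0.4]
opening: 0.0001
```

```bash
python3 - <<'E'
from seg import *
from workcell import bot,cams
o,d,W=wcam(cams,bot,"w3"); print(o["ee_pos"],o["wrist_force"]); seg("w3",d)
d=cams.camera("scene"); seg("s",d); d["R"]
d2=cams.camera("top"); seg("t",d2)
a=cv2.resize(d["frame"][130:210,180:300],None,fx=4,fy=4); b=cv2.resize(d2["frame"][220:280,320:380],None,fx=5.333,fy=5.333)
cv2.imwrite("pics/sw.png",np.hstack([a,b[:320]]))
E
```

```text
[ 0.46969999 -0.0622798   0.09582616] [-0.62132265 -0.90166934 -0.44039586]
w3 bluebox [198 173 153 142] [ 0.4721 -0.0634] [0.0946 0.0878] 1.6 12504 0.0636
w3 receiver [310 289  35  27] [ 0.4601 -0.0431] [0.0061 0.0114] 1.0 74 0.1373
w3 traytop [557 372   3   9] [0.6    0.1714] [0.0065 0.0018] 3.9 17 0.036
s bluebox [227 155  48  32] [ 0.4787 -0.0612] [0.098  0.0889] 1.9 533 0.0647
s receiver [132 116  23  24] [ 0.6316 -0.2811] [0.0352 0.0633] 6.7 283 0.1772
s traytop [282 229  71  51] [0.5269 0.2179] [0.0906 0.1618] 89.3 1093 0.0398
s yellow [313 222  14  12] [0.5262 0.2169] [0.0353 0.0116] 86.7 80 0.1171
s filters [296 232  19  16] [0.576  0.2177] [0.0497 0.0113] 89.0 91 0.1179
s filters [325 207  20  15] [0.4767 0.2178] [0.0118 0.0515] 2.2 88 0.1177
s filters [311 219  19  16] [0.5265 0.2178] [0.0121 0.0498] 0.2 88 0.118
s red [245 156   5   5] [ 0.4862 -0.0618] [0.0126 0.0088] 32.3 16 0.1069
t bluebox [332 230  16  14] [ 0.5037 -0.0405] [0.0355 0.0425] 0.2 139 0.0645
t receiver [428 177  27  17] [ 0.6237 -0.2955] [0.04   0.0686] 1.7 372 0.1784
t traytop [233 205  31  57] [0.522 0.215] [0.0861 0.1591] 89.3 1286 0.0395
t yellow [240 228  11   4] [0.5233 0.2152] [0.0269 0.0083] 88.8 33 0.1175
t filters [236 228  19   4] [0.5233 0.2155] [0.0481 0.0086] 89.1 64 0.118
t filters [236 247  19   4] [0.4732 0.216 ] [0.0475 0.0082] 88.7 62 0.118
t filters [236 210  19   4] [0.5718 0.215 ] [0.0483 0.008 ] 88.1 53 0.1176
```

View pics/sw.png

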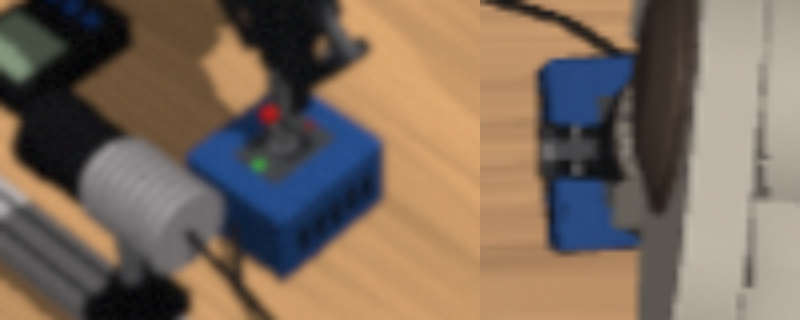

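The crop shows the ball ahead of the finger, about 7 mm past the pivot. I push on towards the stop in small steps.

Emit:
{"name": "apply_moves", "arguments": {"commands": [[0,0,0.003,0,-1],[0,0,0.005,0,-1],[0,0,0.006,0,-1],[0,0,0.006,0,-1],[0,0,0.006,0,-1]]}}

```text
time: 5.1
ee_pos: [0.4734, -0.0622, 0.0956]
tcp_rot: [-169.3, 90.0, -169.1]
wrist_force: [-13.4, 0.1, 5.5]
opening: -0.0003
```

Emit:
{"name": "apply_moves", "arguments": {"commands": [[0,0,0.001,0,-1],[0,0,0.002,0,-1],[0,0,0.003,0,-1],[0,0,0.003,0,-1]]}}

```text
time: 5.5
ee_pos: [0.4736, -0.0623, 0.0956]
tcp_rot: [-177.9, 89.6, -177.7]
wrist_force: [-18.8, -0.1, 10.4]
opening: 0.0001
```

It reached the stop: force rose from 13 to 19 N with no further motion. Back off, lift and check.

Emit:
{"name": "apply_moves", "arguments": {"commands": [[0,0,-0.02,0,-1],[0,0,-0.04,0,-1],[-0.05,0,-0.04,0,-1],[-0.1,0,-0.04,0,-1],[-0.14,0.05,-0.04,0,-1],[-0.14,0.1,-0.04,0,1],[-0.14,0.15,-0.02,0,1],[-0.14,0.2,-0.01,0,1],[-0.14,0.24,0,0,1],[-0.14,0.278,0,0,1],[-0.14,0.278,0,0,1],[-0.14,0.278,0,0,1]]}}

```text
time: 6.7
ee_pos: [0.4734, 0.2167, 0.2351]
tcp_rot: [-174.9, 89.6, -174.5]
wrist_force: [0.0, 0.5, 0.2]
opening: 0.0854
```

```bash
python3 - <<'E'
from seg import *
from workcell import bot,cams
o,d,W=wcam(cams,bot,"w4"); print(o["time"],o["ee_pos"],o["wrist_force"],o["q"].round(1)); print(tool(o).round(3)); seg("w4",d)
d1=cams.camera("scene"); seg("s",d1); d2=cams.camera("top"); seg("t",d2); np.savez("s4.npz",**d1); np.savez("t4.npz",**d2)
cv2.imwrite("pics/w4b.png",np.hstack([cv2.resize(d["frame"],(533,400)),cv2.resize(d2["frame"][220:280,320:360],(266,400))]))
print(to(o,[.5245,.216,.13]))
E
```

```text
6.7 [0.47341086 0.21670885 0.23514093] [0.01230491 0.48115588 0.15602127] [24.5  1.4  6.8 95.7  0.1 24.2]
[[-0.007 -0.006  1.   ]
 [-0.001  1.     0.006]
 [-1.    -0.001 -0.007]]
w4 bluebox [  0 140  66  93] [ 0.4729 -0.0523] [0.097  0.0704] 0.9 3317 0.064
w4 traytop [239 159  82 129] [0.5252 0.2167] [0.0898 0.1604] 89.6 5158 0.0387
w4 yellow [264 250  31  14] [0.5248 0.2172] [0.028  0.0102] 90.0 379 0.117
w4 filters [251 201  58  12] [0.4752 0.2175] [0.0504 0.0095] 89.5 593 0.1166
w4 filters [252 253  55  11] [0.5248 0.2172] [0.0505 0.0102] 90.0 546 0.1169
w4 filters [253 299  52  10] [0.5752 0.217 ] [0.0501 0.0101] 89.6 476 0.1165
s bluebox [228 151  46  36] [ 0.4781 -0.0585] [0.097  0.0846] 3.1 566 0.0648
s receiver [132 116  23  24] [ 0.6311 -0.283 ] [0.035  0.0639] 4.6 283 0.1769
s traytop [282 229  71  50] [0.5266 0.2187] [0.0891 0.1602] 89.1 1088 0.0398
s yellow [314 222  13  11] [0.5257 0.2171] [0.0324 0.0112] 88.8 78 0.1172
s filters [311 219  19  16] [0.5258 0.2173] [0.0505 0.0114] 87.5 94 0.1175
s filters [296 233  19  15] [0.5756 0.2176] [0.0113 0.0494] 2.1 94 0.1174
s filters [325 207  20  15] [0.4764 0.2181] [0.0506 0.0116] 87.7 87 0.1178
s red [245 158   3   3] [ 0.4922 -0.059 ] [0.0064 0.0051] 47.6 7 0.1056
t bluebox [332 230  35  37] [ 0.4728 -0.0645] [0.0982 0.0891] 1.3 760 0.0648
t receiver [428 177  27  17] [ 0.6235 -0.2952] [0.04   0.0676] 2.0 373 0.1781
t traytop [245 205  19  34] [0.5534 0.1974] [0.0515 0.0947] 89.3 322 0.0394
t filters [248 210   7   3] [0.5724 0.1991] [0.0162 0.0058] 88.6 20 0.118
t red [349 240   4   4] [ 0.4871 -0.0641] [0.0082 0.0083] 85.7 12 0.1055
[ 0.1048 -0.0009  0.0518]
```

View pics/w4b.png

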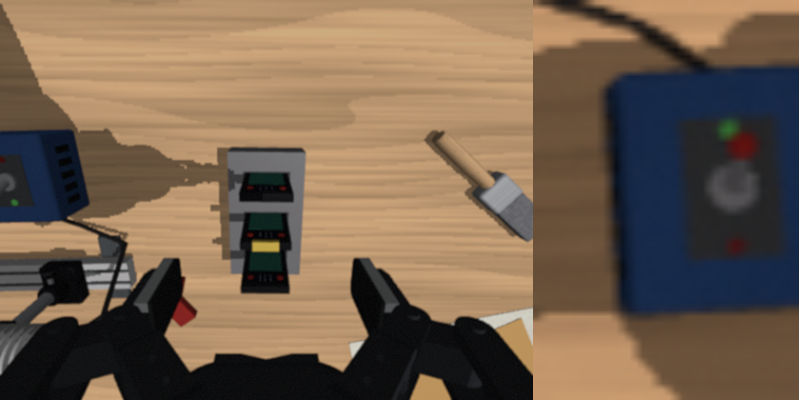

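The switch check shows the ball moved ~28 mm, now by the green mark. The middle filter with the sticker (265,245) is centred between the open jaws in y. I descend around its side edges.

Emit:
{"name": "apply_moves", "arguments": {"commands": [[0,0,0.03,0.005,1],[0.02,0,0.053,0.005,1],[0.06,0,0.053,0.005,1],[0.1,0,0.053,0.005,1],[0.13,0,0.053,0.005,1],[0.15,0,0.053,0.005,1],[0.165,0,0.053,0.005,1],[0.171,0,0.053,0.005,1],[0.171,0,0.053,0.005,1]], "newtons": 25}}

```text
time: 7.75
ee_pos: [0.5257, 0.2144, 0.0645]
tcp_rot: [-177.2, 89.7, -177.4]
wrist_force: [-0.9, 0.0, 0.2]
opening: 0.0851
```

```bash
python3 - <<'E'
from seg import *
from workcell import bot,cams
o,d,W=wcam(cams,bot,"w5"); print(o["time"],o["ee_pos"],o["tcp_rot"],o["wrist_force"],o["opening"]); print(tool(o).round(3)); seg("w5",d)
cv2.imwrite("pics/w5b.png",cv2.resize(d["frame"],None,fx=1.4,fy=1.4))
E
```

```text
7.75 [0.52566778 0.2143515  0.06446646] [-177.19628382   89.65042911 -177.3986802 ] [-0.91468759  0.02986699  0.19819601] 0.0850928174194877
[[-0.006  0.004  1.   ]
 [-0.     1.    -0.004]
 [-1.    -0.    -0.006]]
w5 traytop [196 110 176  90] [0.4694 0.2175] [0.0905 0.0474] 89.8 9559 0.0387
w5 yellow [247 326  76  34] [0.5248 0.2173] [0.0267 0.0117] 88.2 2395 0.117
w5 filters [203 196 167  31] [0.4751 0.2177] [0.0514 0.0094] 89.7 4798 0.1166
w5 filters [213 329 144  31] [0.525  0.2173] [0.051  0.0119] 89.0 3786 0.1168
w5 filters [109 317  53  24] [0.5157 0.1682] [0.0159 0.0092] 50.6 477 0.1184
```

View pics/w5b.png

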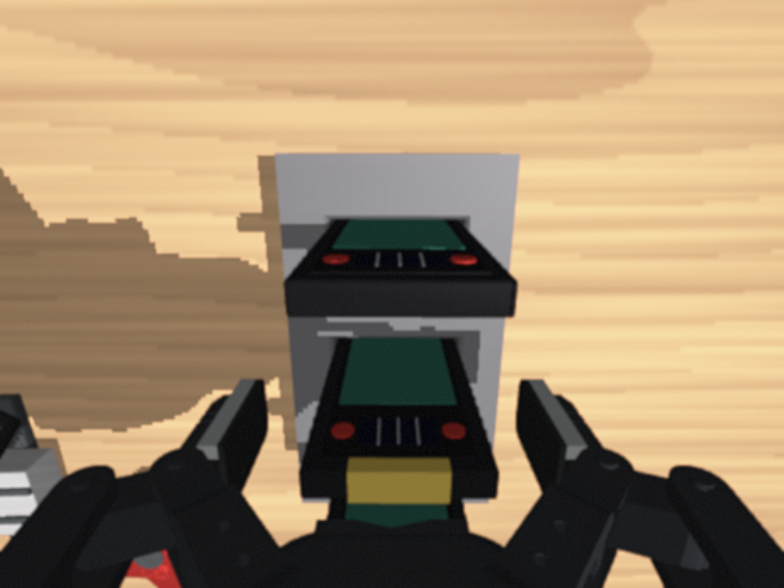

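The jaws straddle the stickered filter (sticker at (398,480)) and clear both faces. The filter is 3 mm to +y, so I shift, then close.

Emit:
{"name": "apply_moves", "arguments": {"commands": [[0,0.003,-0.0005,0,1],[0,0.003,-0.0005,0,1],[0,0.003,-0.0005,0,-1],[0,0.003,-0.0005,0,-1],[0,0.003,-0.0005,0,-1],[0,0.003,-0.0005,0,-1],[0,0.003,-0.0005,0,-1],[0,0.003,-0.0005,0,-1],[0,0.003,-0.0005,0,-1],[0,0.003,-0.0005,0,-1]], "newtons": 30}}

```text
time: 8.8
ee_pos: [0.5257, 0.2177, 0.0656]
tcp_rot: [175.6, 89.7, 175.4]
wrist_force: [-0.7, 0.1, 3.7]
opening: 0.0507
```

Emit:
{"name": "apply_moves", "arguments": {"commands": [[-0.01,0,0,0,-1],[-0.025,0,0,0,-1],[-0.045,0,0,0,-1],[-0.07,0,0,0,-1],[-0.1,0,0,0,-1],[-0.13,0,-0.01,0,-1],[-0.16,0,-0.02,0,-1],[-0.19,0,-0.035,0,-1],[-0.21,0,-0.05,0,-1],[-0.22,0,-0.06,0,-1],[-0.22,0,-0.06,0,-1]], "newtons": 40}}

```text
time: 9.9
ee_pos: [0.4663, 0.2181, 0.288]
tcp_rot: [138.6, 89.9, 138.5]
wrist_force: [-0.5, -0.0, -2.3]
opening: 0.0504
```

```bash
python3 - <<'E'
from seg import *
from workcell import bot,cams
o=bot.get_obs(); print(o["time"],o["ee_pos"],o["tcp_rot"],o["wrist_force"],o["opening"],o["q"].round(1)); print(tool(o).round(3)); print(to(o,[.48,-.19,.285]))
E
```

```text
9.9 [0.46626195 0.21805381 0.28796791] [138.64417839  89.85624768 138.48865829] [-4.50417063e-01 -2.42279447e-04 -2.28357831e+00] 0.05040725785358306 [2.500e+01 1.900e+00 1.320e+01 1.014e+02 1.000e-01 2.510e+01]
[[-0.002  0.003  1.   ]
 [ 0.002  1.    -0.003]
 [-1.     0.002 -0.002]]
[ 0.0023 -0.408   0.0149]
```

Emit:
{"name": "apply_moves", "arguments": {"commands": [[0,-0.03,0,0.12,-1],[0,-0.065,0,0.25,-1],[0,-0.1,0,0.39,-1],[0,-0.14,0,0.53,-1],[0,-0.18,0,0.67,-1],[0,-0.22,0,0.81,-1],[0,-0.26,0.002,0.95,-1],[0,-0.3,0.005,1.09,-1],[0,-0.34,0.01,1.23,-1],[0,-0.375,0.015,1.36,-1],[0,-0.4,0.015,1.47,-1],[0,-0.408,0.015,1.54,-1]]}}

```text
time: 11.1
ee_pos: [0.48, -0.1927, 0.2851]
tcp_rot: [-116.7, 89.7, 154.5]
wrist_force: [-0.2, 0.5, -1.2]
opening: 0.0508
```

```bash
python3 - <<'E'
from seg import *
from workcell import bot,cams
o,d,W=wcam(cams,bot,"w6"); print(o["time"],o["ee_pos"],o["wrist_force"],o["opening"],o["q"].round(1)); print(tool(o).round(3)); seg("w6",d)
d1=cams.camera("scene"); d2=cams.camera("top"); np.savez("s6.npz",**d1); np.savez("t6.npz",**d2)
cv2.imwrite("pics/w6b.png",cv2.resize(np.hstack([d["frame"],d1["frame"][60:340,60:433].repeat(1,0)[:280].copy() if 0 else cv2.resize(d1["frame"][60:270,100:380],(560,420))]),(800,300)))
for n,D in (("w",d),("s",d1)):
  X=world(D); m=(X[...,2]>.1)&(X[...,0]>.55)&(X[...,0]<.7)&(X[...,1]<.03)&(X[...,1]>-.4)&(X[...,2]<.2)
  for lo,hi in((-.14,.03),(-.4,-.24)):
    q=X[m&(X[...,1]>lo)&(X[...,1]<hi)]
    if len(q): print(n,len(q),np.percentile(q,[1,50,99],axis=0).round(4).tolist())
E
```

```text
11.1 [ 0.48003025 -0.19265782  0.28512624] [-0.22647711  0.47156807 -1.17018049] 0.05076422535501632 [-21.9   2.3  13.4 101.3   0.   66.9]
[[-0.005  1.     0.021]
 [ 0.002  0.021 -1.   ]
 [-1.    -0.005 -0.002]]
w6 bluebox [231  13  95  92] [ 0.4753 -0.064 ] [0.0974 0.0876] 1.6 5893 0.0636
w6 receiver [401 266  52  56] [ 0.5921 -0.2338] [0.0596 0.1636] 32.2 1858 0.176
w6 yellow [243 325  76  32] [ 0.4808 -0.1905] [0.0114 0.0269] 90.0 2339 0.3369
w6 red [232 300  18  14] [ 0.4645 -0.186 ] [0.0071 0.0022] 0.3 204 0.3211
w 8604 [[0.5923, -0.1086, 0.1403], [0.6092, -0.0707, 0.18], [0.6407, -0.035, 0.187]]
w 2916 [[0.6048, -0.3077, 0.1039], [0.6186, -0.2692, 0.1718], [0.6433, -0.2482, 0.1813]]
s 1298 [[0.5951, -0.1074, 0.1319], [0.6282, -0.0347, 0.1786], [0.648, 0.0219, 0.1892]]
s 546 [[0.6091, -0.3168, 0.1042], [0.633, -0.2728, 0.1722], [0.649, -0.2468, 0.1838]]
```

View pics/w6b.png

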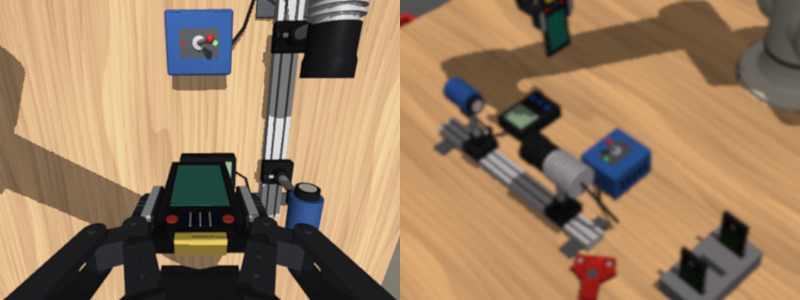

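Pictures: the sensor side of the held filter (red sensors, blue-green window) faces the lamp. The switch ball is by the green mark, and the gap lies between the lamp mouth at y≈-0.109 and the receiver mouth at y≈-0.248. I move above it.

Emit:
{"name": "apply_moves", "arguments": {"commands": [[0,0.02,-0.002,-0.006,-1],[0,0.05,-0.006,-0.006,-1],[0,0.08,-0.009,-0.006,-1],[0,0.11,-0.009,-0.006,-1],[0,0.13,-0.009,-0.006,-1],[0,0.143,-0.009,-0.006,-1],[0,0.143,-0.009,-0.006,-1],[0,0.143,-0.009,-0.006,-1]]}}

```text
time: 12.05
ee_pos: [0.6226, -0.1767, 0.2847]
tcp_rot: [-121.0, 89.7, 151.1]
wrist_force: [-0.4, -0.3, -1.1]
opening: 0.0504
```

```bash
cat > fin.py <<'E'
from seg import *
from workcell import bot,cams
def fin(n,zs):
  o,d,W=wcam(cams,bot,n); print(o["time"],o["ee_pos"],o["wrist_force"],o["opening"]); print(tool(o).round(3)); seg(n,d)
  X,Y,Z=W[...,0],W[...,1],W[...,2]
  # lamp upper half, slices: ridge and mouth
  for lo,hi in((-.15,.02),(-.33,-.225)):
    m=(Y>lo)&(Y<hi)&(abs(X-.622)<.05)&(Z>.165)&(Z<.2)
    q=W[m]
    if len(q)>50:
      u=np.array([.028,-1]);a=q[:,:2]@u
      print(len(q),np.percentile(q,[.5,50,99.5],axis=0).round(4).tolist())
      # cylinder fit: axis slope fixed, unknown lateral c, height, radius
      s=q[:,0]+.028*(q[:,1]+.179)
      A=np.c_[2*s,2*q[:,2],np.ones(len(q))]; c=np.linalg.lstsq(A,s**2+q[:,2]**2,rcond=None)[0]
      print("axis x at mid",c[0].round(4),"z",c[1].round(4),"r",np.sqrt(c[2]+c[0]**2+c[1]**2).round(4))
  m=(abs(X-o["ee_pos"][0])<.04)&(abs(Z-o["ee_pos"][2]-.052)<.006)&(abs(Y-o["ee_pos"][1])<.015)
  if m.sum()>20: print("top edge",fit(W,m))
  return o,d
E
python3 - <<'E'
from fin import *
o,d=fin("w7",None); cv2.imwrite("pics/w7b.png",cv2.resize(d["frame"],None,fx=1.4,fy=1.4))
E
```

```text
12.05 [ 0.62259879 -0.17674986  0.28471588] [-0.43989955 -0.29862203 -1.09498128] 0.05035858090897252
[[-0.005  0.999  0.037]
 [ 0.003  0.037 -0.999]
 [-1.    -0.005 -0.003]]
w7 bluebox [ 97  26 100  89] [ 0.4761 -0.0639] [0.0981 0.0871] 1.9 5741 0.0636
w7 receiver [296 297  13  20] [ 0.6317 -0.1697] [0.0047 0.0023] 3.7 194 0.3203
w7 yellow [243 324  76  33] [ 0.6233 -0.1746] [0.0268 0.0114] 1.2 2338 0.3364
w7 red [310 299  19  14] [ 0.6388 -0.1693] [0.0073 0.0021] 2.0 205 0.32
8334 [[0.5936, -0.1085, 0.1656], [0.6201, -0.0644, 0.1809], [0.6462, -0.0234, 0.1874]]
axis x at mid 0.6233 z 0.1624 r 0.023
top edge (array([ 0.6225, -0.1725]), array([0.0805, 0.0215]), 1.9, 6504, np.float64(0.3364))
```

View pics/w7b.png

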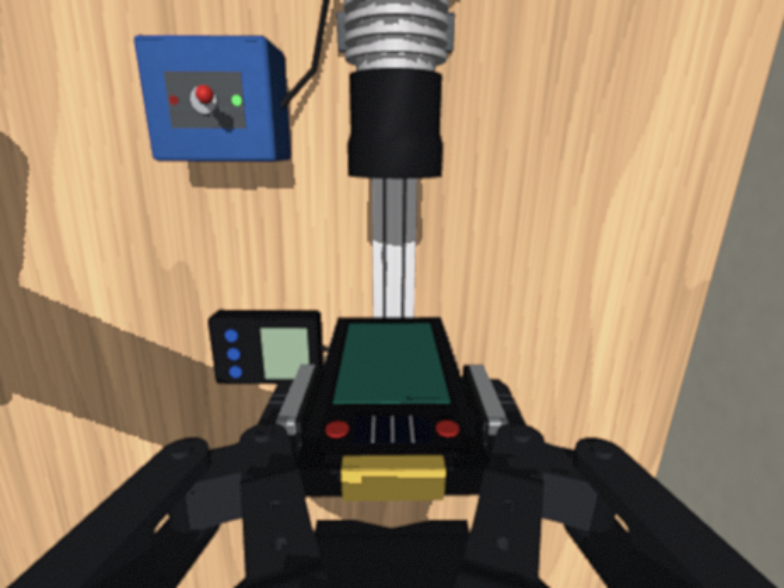

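The filter is centred laterally on the lamp tube (tube ~395 px, filter ~393 px), and the toggle is on. I move 4 mm towards the receiver and descend 114 mm.

Emit:
{"name": "apply_moves", "arguments": {"commands": [[0.01,0,0.004,0.004,-1],[0.03,0,0.004,0.004,-1],[0.05,0,0.004,0.004,-1],[0.07,0,0.004,0.004,-1],[0.085,0,0.004,0.004,-1],[0.098,0,0.004,0.004,-1],[0.107,0,0.004,0.004,-1],[0.112,0,0.004,0.004,-1],[0.114,0,0.004,0.004,-1],[0.114,0,0.004,0.004,-1],[0.114,0,0.004,0.004,-1]]}}

```text
time: 13.2
ee_pos: [0.6221, -0.1807, 0.1719]
tcp_rot: [-125.6, 89.8, 146.2]
wrist_force: [-0.1, 0.1, -0.7]
opening: 0.0506
```

```bash
python3 - <<'E'
from fin import *
o,d=fin("w8",None)
d1=cams.camera("scene"); X=world(d1); d2=cams.camera("top")
for n,D in(("s",d1),("t",d2)):
  seg(n,D); X=world(D)
  for lo,hi in((-.14,.03),(-.4,-.22)):
    q=X[(X[...,2]>.14)&(X[...,2]<.2)&(abs(X[...,0]-.625)<.04)&(X[...,1]>lo)&(X[...,1]<hi)]
    if len(q): print(n,len(q),np.percentile(q,[1,50,99],axis=0).round(4).tolist())
cv2.imwrite("pics/f.png",np.hstack([cv2.resize(d["frame"],(400,300)),cv2.resize(d1["frame"][90:240,100:300],(400,300))]))
E
```

```text
13.2 [ 0.62211991 -0.18074724  0.17188399] [-0.05517718  0.05077826 -0.66647608] 0.05055553575949196
[[-0.004  0.999  0.032]
 [ 0.002  0.032 -0.999]
 [-1.    -0.003 -0.002]]
w8 bluebox [  6   0 153 114] [ 0.4762 -0.0699] [0.0991 0.0753] 1.8 10060 0.0636
w8 receiver [252 296  12  21] [ 0.6135 -0.1741] [0.0047 0.0019] 3.6 193 0.2082
w8 yellow [243 324  76  35] [ 0.6233 -0.2112] [0.0299 0.077 ] 3.5 2278 0.2236
w8 red [57 28 22 21] [ 0.4911 -0.063 ] [0.0105 0.0099] 76.1 345 0.1058
15780 [[0.5957, -0.1087, 0.1666], [0.6205, -0.0833, 0.1826], [0.6462, -0.0595, 0.1874]]
axis x at mid 0.6233 z 0.1603 r 0.0253
282 [[0.6115, -0.25, 0.165], [0.6248, -0.2484, 0.1671], [0.6398, -0.2469, 0.1708]]
axis x at mid 0.6235 z 0.1605 r 0.01
top edge (array([ 0.6221, -0.1764]), array([0.0803, 0.0217]), 1.6, 6486, np.float64(0.2235))
s bluebox [228 151  47  35] [ 0.4773 -0.0596] [0.0973 0.0855] 1.3 575 0.0647
s receiver [132 116  14  22] [ 0.6611 -0.2512] [0.1406 0.0294] 61.4 107 0.1787
s traytop [282 219  71  61] [0.5266 0.218 ] [0.0898 0.1611] 89.5 1435 0.0398
s yellow [164 124  11  10] [ 0.6246 -0.1753] 
[... 191 characters left out ...]
 135   5   4] [ 0.6363 -0.1741] [0.0105 0.0038] 13.8 14 0.2074
s 1267 [[0.5945, -0.1075, 0.1432], [0.6287, -0.0346, 0.1786], [0.6479, 0.0212, 0.1894]]
s 187 [[0.6125, -0.3174, 0.1484], [0.6388, -0.2993, 0.1753], [0.6495, -0.2499, 0.184]]
t bluebox [332 230  35  37] [ 0.4729 -0.0644] [0.0977 0.0893] 2.2 765 0.0644
t traytop [233 205  31  57] [0.522 0.215] [0.086  0.1592] 89.3 1329 0.0395
t filters [236 210  19   4] [0.5718 0.2151] [0.0482 0.0085] 89.5 58 0.1174
t filters [236 247  19   4] [0.4732 0.2158] [0.048  0.0081] 88.8 57 0.1176
t red [349 240   4   4] [ 0.4868 -0.0639] [0.0079 0.008 ] 86.6 13 0.1083
t 1018 [[0.5892, -0.1094, 0.1458], [0.6126, -0.0481, 0.1802], [0.6434, 0.0191, 0.1898]]
```

View pics/f.png

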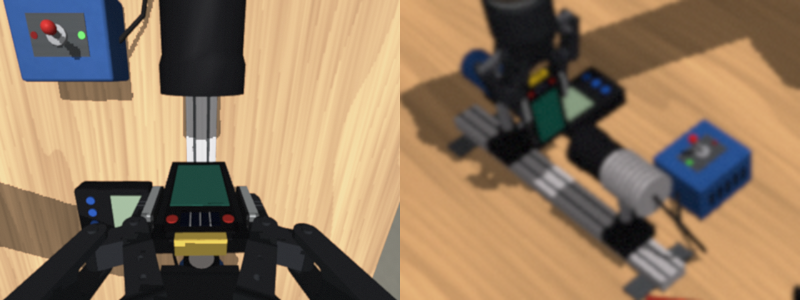

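All within ~1.5 mm. The toggle ball is 15 mm past the pivot, so fully on. I make one small height correction, settle, then hand in.

Emit:
{"name": "apply_moves", "arguments": {"commands": [[0.001,0.001,0,0,-1],[0.002,0.001,0,0,-1],[0.002,0.001,0,0,-1],[0.002,0.001,0,0,-1],[0.002,0.001,0,0,-1]]}}

```text
time: 13.85
ee_pos: [0.6231, -0.1807, 0.1697]
tcp_rot: [-124.6, 89.7, 147.2]
wrist_force: [0.1, -0.3, -0.5]
opening: 0.0505
```

```bash
python3 - <<'E'
from fin import *
o,d=fin("w9",None); print(abs(o["qd"]).max()); print(bot.job_done())
E
```

```text
13.85 [ 0.62312341 -0.18068198  0.16967545] [ 0.07303899 -0.33644728 -0.54290762] 0.050515333479037264
[[-0.004  0.999  0.032]
 [ 0.002  0.032 -0.999]
 [-1.    -0.004 -0.003]]
w9 bluebox [  2   0 155 114] [ 0.4763 -0.0701] [0.0988 0.0746] 1.8 10144 0.0636
w9 receiver [296 297  13  21] [ 0.6322 -0.1735] [0.0045 0.0015] 6.2 182 0.2053
w9 yellow [243 325  76  34] [ 0.6242 -0.2112] [0.0273 0.0768] 1.0 2258 0.2214
w9 red [52 27 23 21] [ 0.4911 -0.063 ] [0.0104 0.011 ] 75.7 360 0.1058
16048 [[0.5957, -0.1086, 0.1668], [0.6207, -0.0836, 0.1826], [0.6462, -0.0601, 0.1874]]
axis x at mid 0.6233 z 0.1603 r 0.0253
135 [[0.6136, -0.2495, 0.165], [0.6258, -0.2482, 0.1665], [0.6371, -0.2468, 0.169]]
axis x at mid 0.6235 z 0.16 r 0.0086
top edge (array([ 0.623 , -0.1758]), array([0.0806, 0.0225]), 2.8, 6497, np.float64(0.2213))
0.08528874217937274
the job is handed in; nothing more can be done
None
```

The job is done and handed in at 13.9 s of the 54 s allowed. The lamp was switched on first, and the due filter is now held at rest in the light path.

- **Switch:** I pushed the toggle to its end stop; at about 19 N it moved no further. A wrist view afterwards put the ball about 15 mm past the pivot on the "on" side, which is where the end stop should leave it.
- **Grip:** I took the filter with the yellow sticker from the middle slot by its two side edges. The opening reads 50.5 mm against the 51 mm width. It faces its sensor side to the lamp.
- **Position:** The window centre is about 0.5 mm off the light axis sideways and 1 mm or less from the middle lengthwise. Height is within about 1 mm: the last step moved down 2.2 mm instead of the intended 1.3 mm. It is square to the light within about 0.5° and leans about 0.3°.
- **Contact:** The wrist force stayed below 1 N after the final descent, and nothing I measured suggested the filter or arm touched the bench.
- **Other things:** The two spare filters measured in the same place in the last fixed-camera views. I did not re-measure the brush and magnet, but the arm never went near them.

**Disagreement:** The top and scene cameras differed by about 5 mm on the bench. I relied on the close wrist views, which gave the 140 mm gap between lamp and receiver correctly.

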